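# Set the skewer on the burner, refit the valve knob and hold it pressed

## Task

Lay the skewer in both V notches of the little burner so that it lies level and about centred, either way round, and let go of it. Then pick up the loose control knob, turn its nose to match the flat of the bare valve shaft, push it fully onto the shaft and keep pushing it well down against the valve's spring, as for lighting: finish while still holding the knob pressed down. Leave the other things on the shelf where they are.

Things in the scene. Friction and masses are not known exactly. Their poses are not given: they have to be found in the camera images.
- burner: Low steel tabletop skewer burner, fixed: housing 200 mm (x) by 340 mm (y), top 50 mm above the shelf. Origin: centre of its underside, z up. On top stand two V notches in a row along y at x = +30 mm, and, nearer the robot, a bare upright valve shaft at x = -65, y = +110 mm.
- notch_left (a point): Bottom of the upright V notch at burner x = +30, y = +100 mm: 85 mm above the shelf, 90 degree V open upward, 8 mm thick along the burner's y, top edges 103 mm above the shelf and 37 mm apart. A 10 mm rod lying in both notches is parallel to the burner's y, its axis 92 mm above the shelf.
- notch_right (a point): Bottom of the upright V notch at burner x = +30, y = -100 mm: 85 mm above the shelf, 90 degree V open upward, 8 mm thick along the burner's y, top edges 103 mm above the shelf and 37 mm apart. A 10 mm rod lying in both notches is parallel to the burner's y, its axis 92 mm above the shelf.
- shaft_tip (a point): Centre of the tip of the burner's bare metal valve shaft, 82 mm above the shelf when not pressed. Shaft upright, D section: radius 7 mm, one flat 3.5 mm from the axis; the top 2 mm step in by 1 to 2 mm as a lead. z up, x points out of the flat. It turns only stiffly (0.5 N m) and stays at the angle where it starts; pushed down, it springs.
- valve_press (a joint): How far the valve shaft is pushed down into the housing, m: 0 = up, 0.010 = bottomed. Spring: starts to move at 3 N, 6.5 N at 5 mm, 10 N at 10 mm; it comes back up when let go.
- knob: Loose black knob with a metal grip bar, about 90 g, standing bore down on the shelf. Origin: centre of its underside, z up. Round skirt 54 mm across, 22 mm high; bar on top. D bore in the underside, 18 mm deep, radius 8.2 mm, flat 4.7 mm from the axis on the nose side (+x). Enters only with nose and shaft flat the same way (to 10 degrees); fully on, its underside is 18 mm below the shaft's tip.
- knob_nose (a point): Tip of the pointed nose of the knob's grip bar, at x = +31, z = +34 mm in the knob's frame. The bar stands on the skirt, 14 mm wide (y), from 22 to 46 mm above the underside, straight from x = -24 to +24 mm, then tapering to the nose. Grasp it across the bar.
- skewer: Loose steel skewer, about 220 g: straight round rod 10 mm thick, 300 mm long, at one end a flat wire loop 40 mm wide and 55 mm long, a short point at the other. Lies flat on the shelf. Origin: on the rod's axis, middle of the rod; x along the rod, towards the point. Centre of mass about 25 mm from the origin towards the loop.
- trivet: orange silicone trivet, disc 150 mm across and 8 mm thick, flat on the shelf. Origin: centre of its underside. To be left alone.
- brush: steel grill brush, about 290 mm long, 36 mm high, bristles down, far side of the shelf. Origin: centre of its underside. To be left alone.
- ramekin: clear glass ramekin, 84 mm across, 45 mm high, standing open side up. Origin: centre of its underside. To be left alone.
- tongs: metal tongs lying flat, about 255 mm long, 10 mm high, near the robot. Origin: centre of its underside. To be left alone.
- caddy: turntable spice caddy, 210 mm across, 170 mm high, with four empty white pots. Origin: centre of its underside. To be left alone.
- jar: closed glass jar on the trivet, 60 mm across, 85 mm high. Origin: centre of its underside. To be left alone.

How it is judged:
By the outcome, as a careful person would: the job done as asked, in the order asked, and still so for the second after the job is handed in, while the arm keeps its last pose, push and grip.
It also fails if it takes over 48 s, if anything falls off the work surface, if the arm or the gripper's body presses on something with over 40 N, if the wrist force passes 120 N, or if a joint passes its speed limit or range.

## Robot

A 6-joint arm with a two-finger parallel gripper is mounted at the origin on the work surface. World frame = base frame: x ahead of the robot, y to its left, z up, the work surface at z = 0. Lengths are in m, angles in rad, forces in N, time in s.
With the tool pointing down it reaches from about 0.3 to 0.875 m from the base axis. Payload 6.4 kg.
Tool frame: the origin (TCP) lies on the centre line of the jaws, within the pads' length; the fingertips stand robot.tip_reach ahead of it and the grasp point (between the pads) lies 5 mm behind it (robot.tip_reach is the distance from the TCP to the fingertips, in m); z points along the fingers, y is the direction in which the jaws open and shut (so a half turn about z gives the same grasp; the last joint's range is limited). The gripper opens to 88 mm and grips with 3 to 60 N. Pads are 18 mm wide; open, the fingers measure 123 mm over their backs; the gripper's body (75 mm by 187 mm) begins 45 mm behind the grasp point.
Start: joints at [-0.206, 0.181, 1.607, -0, 1.354, -0.206], TCP at [0.575, 0, 0.253] pointing down, gripper open.
Joint ranges: [-2.99, 2.99], [-0.89, 2.07], [0.3, 2.58], [-1.14, 4.28], [0, 2.63], [-3.12, 3.12]. Speed limits (rad/s): [2.57, 2.57, 3.01, 3.14, 3.14, 3.14].

## Interface

Orientations are given as a rotation vector (axis times angle).
In Python, from bench import robot gives the robot as it stands.
- The arm moves only by the shell command python3 -m creep 'ROWS' [FORCE]. ROWS is JSON, a list of rows, each a list of 5 numbers: the shift along the tool's x, y, z in cm, then the turn about the tool's z in degrees, then the opening in per cent of the stroke, from 0 (shut) to 100 (fully open). A call has exactly 8 rows; each row is the pose to reach, as a shift and turn from the pose commanded when the call began, along the tool's axes at that moment; what a row does not reach only later rows make up. A row lasts 1/10 s, in which the tool goes at most 50 mm and 8.59 degrees, less where a joint would pass 70% of its speed; a pose out of reach is approached as far as the arm can. A call with a gripper value outside its range is refused whole. The fingers move at their own pace and stop on an object; FORCE is the grip in N (left out, the last holds). Time passes only in rows, so rows that repeat a pose let the fingers close, or fill a call up. It gives the time, the measured TCP pose, the force and the opening at its end, in the units of the state.
- robot.get_state(): the state, without advancing time (a new reading comes with each control period).
- robot.get_image(name): name is "scene" or "side" or "wrist"; returns a dict with "image" (384x512x3 uint8, blue, green, red), "range_z" (384x512 float32, m along the optical axis (not along the pixel's ray), 0 where there is no reading), "intrinsics" (3x3 intrinsics, pixels), "world_to_cam" (4x4, takes a point from world to camera coordinates); the wrist camera has in their place "tool_from_camera" (4x4, takes a point from camera to tool coordinates, whose origin is the TCP and whose axes are the flange's). Camera axes: x right, y up, looking along -z (the intrinsics and any distortion apply to the point x, -y, -z); pixel columns grow to the right and rows downward; lengths in m; the calibration is good to about 2 mm. A picture is of the moment at which its call begins: read the wrist's pose just before it.
- robot.sign_off(): hands the job in, once; it reports no verdict.
The state is a dict: "clock": time; "joint_positions": joint angles; "dq": joint speeds; "joint_torque": joint torques, N m; "ee_pos": TCP position; "tool_rot": TCP orientation; "contact_force": force on the tool from outside, world axes, zero at the start; "torque": the same for the moment, N m; "finger_gap": finger opening in m.
Only numpy, scipy, OpenCV 4.12 (cv2) and the standard library are available. Lean on these libraries where they do the work, as an engineer would, in place of code of your own. Each camera call takes 0.05 s, during which the arm holds its last target.

## Working session

There is one attempt and no reset: what is moved stays moved. The work goes in short steps, Python scripts to look and compute and a shell command to move; the robot and the scene stay as the last step left them, time stands still between calls to the robot, and variables do not carry over. Pictures are saved under pics/ and viewed, and the job is handed in when it is done.

```bash
ls; mkdir -p pics; python3 - <<'E'
from bench import robot
import cv2,numpy as np,pickle
print(robot.get_state(), robot.tip_reach)
for n in ["scene","side","wrist"]:
    s=robot.get_state()
    d=robot.get_image(n); d['state']=s
    pickle.dump(d,open(f'pics/{n}0.pkl','wb'))
    cv2.imwrite(f'pics/{n}0.png',d['image'])
    print(n,d['intrinsics'],d.get('world_to_cam',d.get('tool_from_camera')),[k for k in d])
E
```

```text
pics
{'clock': 0.0, 'joint_positions': array([-2.06277580e-01,  1.81546646e-01,  1.60795501e+00, -1.21543526e-05,
        1.35383664e+00, -2.06316637e-01]), 'dq': array([-0.0002306 ,  0.00091266,  0.00166363,  0.00154063, -0.00048924,
       -0.0004168 ]), 'joint_torque': array([-5.85923790e-04, -4.33866942e+01, -3.41848969e+01,  7.00952648e-02,
        3.87157314e-02, -1.54040990e-04]), 'ee_pos': array([5.74498058e-01, 1.31822758e-04, 2.51832596e-01]), 'tool_rot': array([-2.22036643e+00, -2.22045898e+00,  1.51554314e-03]), 'contact_force': array([-0.43796916, -0.10238229,  0.43360567]), 'torque': array([ 0.02578176, -0.01586862, -0.02173298]), 'finger_gap': 0.08864470888852742} 0.014
scene [[431.35571013   0.         253.88829346]
 [  0.         431.35571013 196.49185539]
 [  0.           0.           1.        ]] [[ 0.28152369  0.95953843 -0.00551518 -0.15479798]
 [-0.77948548  0.23204144  0.58185837  0.39187243]
 [ 0.55959521 -0.15950791  0.81327143 -1.45963001]
 [ 0.          0.          0.          1.        ]] ['image', 'range_z', 'intrinsics', 'world_to_cam', 'state']
side [[4
[... 154 characters left out ...]
1632196  0.558896  ]
 [ 0.19370914 -0.71508618  0.67166102 -0.1386182 ]
 [-0.15430898  0.65389882  0.74067879 -1.33231073]
 [ 0.          0.          0.          1.        ]] ['image', 'range_z', 'intrinsics', 'world_to_cam', 'state']
wrist [[314.02950864   0.         251.73486051]
 [  0.         314.02950864 194.60950753]
 [  0.           0.           1.        ]] [[-5.64294648e-04  9.58810226e-01  2.84046883e-01  7.26763845e-02]
 [ 9.99999708e-01  6.87174035e-04 -3.32955628e-04 -5.71429244e-05]
 [-5.14430904e-04  2.84046613e-01 -9.58810334e-01 -1.31167959e-01]
 [ 0.00000000e+00  0.00000000e+00  0.00000000e+00  1.00000000e+00]] ['image', 'range_z', 'intrinsics', 'tool_from_camera', 'state']
```

View pics/scene0.png

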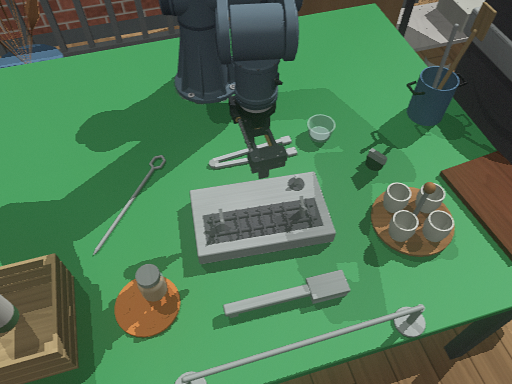

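View pics/side0.png

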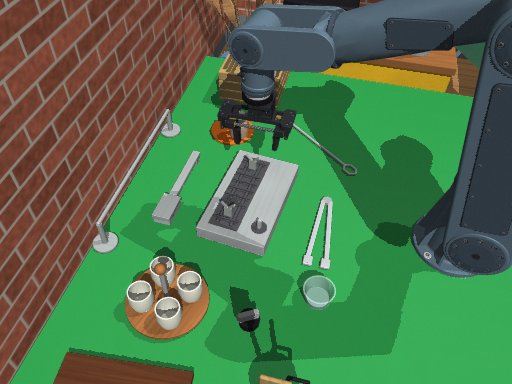

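View pics/wrist0.png

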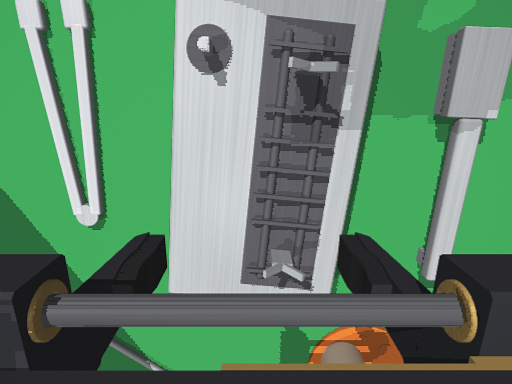

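The scene view shows the skewer (loop at 157,161; point at 97,250), the burner with notches near (221,215) and (303,207), the shaft near (296,183) and the knob at (376,159). Next I enlarge these areas and set up the projection helpers.

```bash
cat > h.py <<'E'
import numpy as np,cv2,pickle
from scipy.spatial.transform import Rotation as R
def load(n): return pickle.load(open(f'pics/{n}.pkl','rb'))
def cam2world(d):
    if 'world_to_cam' in d: return np.linalg.inv(d['world_to_cam'])
    T=np.eye(4);T[:3,:3]=R.from_rotvec(d['state']['tool_rot']).as_matrix();T[:3,3]=d['state']['ee_pos']
    return T@d['tool_from_camera']
def ray(d,u,v):
    K=d['intrinsics'];c=np.array([(u-K[0,2])/K[0,0],-(v-K[1,2])/K[1,1],-1.])
    T=cam2world(d);return T[:3,3],T[:3,:3]@c
def at_z(d,u,v,z):
    o,r=ray(d,u,v);return o+r*(z-o[2])/r[2]
def deproj(d,u,v):
    o,r=ray(d,u,v);return o+r*d['range_z'][int(round(v)),int(round(u))]
def cloud(d):
    K=d['intrinsics'];Z=d['range_z'];v,u=np.mgrid[:Z.shape[0],:Z.shape[1]]
    c=np.stack([(u-K[0,2])/K[0,0]*Z,-(v-K[1,2])/K[1,1]*Z,-Z],-1)
    T=cam2world(d);return c@T[:3,:3].T+T[:3,3]
def proj(d,p):
    c=np.linalg.inv(cam2world(d))@np.append(p,1);K=d['intrinsics']
    return K[0,0]*c[0]/-c[2]+K[0,2],K[1,1]*-c[1]/-c[2]+K[1,2]
def crop(n,u0,v0,u1,v1,s,out):
    im=load(n)['image'][v0:v1,u0:u1];cv2.imwrite(f'pics/{out}.png',cv2.resize(im,None,fx=s,fy=s,interpolation=cv2.INTER_CUBIC))
def snap(n,out):
    from bench import robot
    s=robot.get_state();d=robot.get_image(n);d['state']=s
    pickle.dump(d,open(f'pics/{out}.pkl','wb'));cv2.imwrite(f'pics/{out}.png',d['image']);return d
E
python3 - <<'E'
from h import *
crop('scene0',85,145,175,260,5,'c1')
crop('scene0',185,170,335,265,5,'c2')
crop('scene0',350,140,400,180,12,'c3')
crop('side0',220,290,280,340,12,'c4')
np.set_printoptions(precision=4,suppress=True)
for n in ['scene0','side0','wrist0']:
    d=load(n);z=d['range_z'];print(n,z.min(),z.max(),(z>0).mean())
d=load('scene0')
for p in [(157,161),(150,173),(125,208),(97,250),(376,159),(296,183),(221,215),(303,207),(180,120)]: print(p,deproj(d,*p),at_z(d,*p,0.005))
E
```

```text
scene0 0.0 3.1248975 0.9960784912109375
side0 0.0 3.6486003 0.9958953857421875
wrist0 0.0 0.4821068 0.9960378011067709
(157, 161) [ 0.307  -0.2214  0.0029] [ 0.3089 -0.2213  0.005 ]
(150, 173) [ 0.3513 -0.2469  0.0094] [ 0.3475 -0.2472  0.005 ]
(125, 208) [ 0.4496 -0.3286  0.0071] [ 0.448  -0.3289  0.005 ]
(97, 250) [ 0.5579 -0.4099  0.0082] [ 0.5559 -0.4107  0.005 ]
(376, 159) [ 1.1658 -0.1752  0.9582] [0.4828 0.3877 0.005 ]
(296, 183) [0.5371 0.119  0.0593] [0.4991 0.1368 0.005 ]
(221, 215) [ 0.5988 -0.0961  0.0907] [ 0.5428 -0.0883  0.005 ]
(303, 207) [0.6358 0.099  0.0952] [0.5804 0.1276 0.005 ]
(180, 120) [ 0.1639 -0.1265  0.0058] [ 0.163  -0.1264  0.005 ]
```

```bash
python3 - <<'E'
from h import *
np.set_printoptions(precision=4,suppress=True)
# skewer: points in scene cloud z 2..20mm in region
for n in ['scene0','side0']:
    P=cloud(load(n)).reshape(-1,3)
    m=(P[:,2]>.004)&(P[:,2]<.03)&(P[:,0]>.3)&(P[:,0]<.75)&(P[:,1]<-.15)&(P[:,1]>-.5)
    print(n,m.sum(),P[m].min(0),P[m].max(0))
    tb=(P[:,2]>.045)&(P[:,2]<.056)&(P[:,0]>.35)&(P[:,0]<.85)&(abs(P[:,1])<.3)
    print('burner top',tb.sum(),P[tb].mean(0),np.percentile(P[tb],[1,99],axis=0))
    if tb.sum()>50: print(cv2.minAreaRect(P[tb][:,:2].astype(np.float32)))
    k=(P[:,2]>.004)&(P[:,2]<.06)&(abs(P[:,0]-.42)<.3)&(P[:,1]>.2)&(P[:,1]<.5)
E
```

```text
scene0 3227 [ 0.3    -0.4991  0.004 ] [ 0.75   -0.1506  0.0299]
burner top 7896 [ 0.5929 -0.0009  0.0513] [[ 0.4815 -0.1682  0.0462]
 [ 0.7002  0.1752  0.0556]]
((0.5442444682121277, 0.005625694990158081), (0.5990800261497498, 0.3975829780101776), 88.41639709472656)
side0 942 [ 0.3005 -0.4997  0.004 ] [ 0.75   -0.1502  0.03  ]
burner top 5098 [0.5788 0.0274 0.0507] [[ 0.4752 -0.1596  0.0456]
 [ 0.6917  0.1838  0.0556]]
((0.5376067161560059, 0.016300588846206665), (0.5786969065666199, 0.38701388239860535), 88.3106918334961)
```

View pics/c1.png

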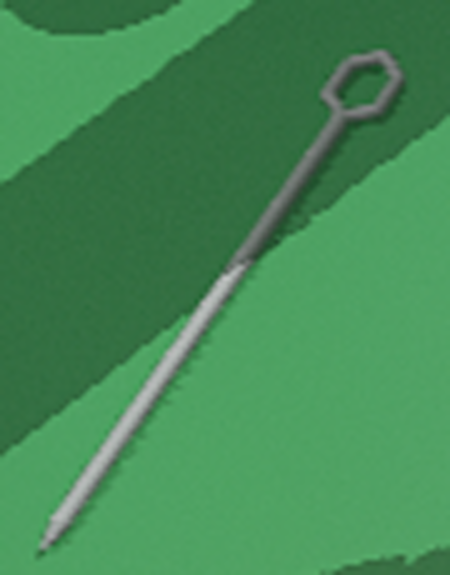

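View pics/c2.png

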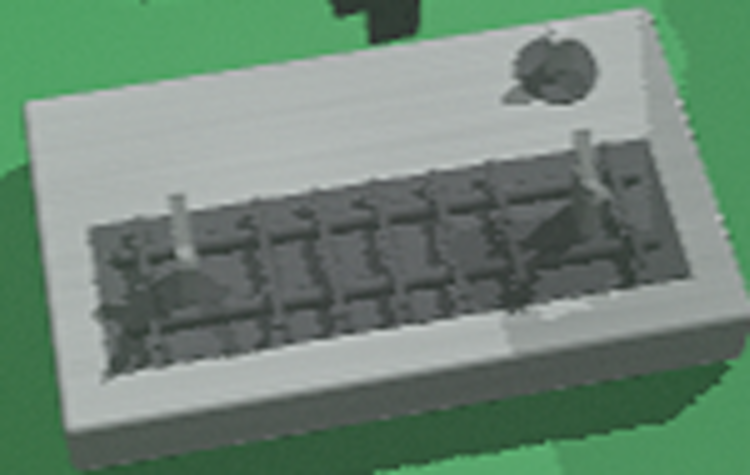

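View pics/c3.png

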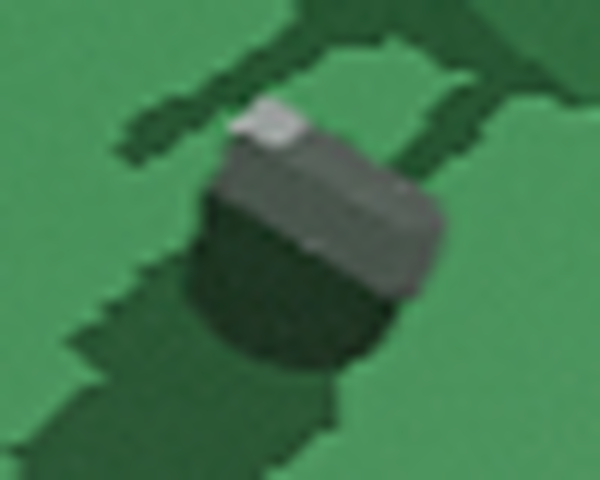

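View pics/c4.png

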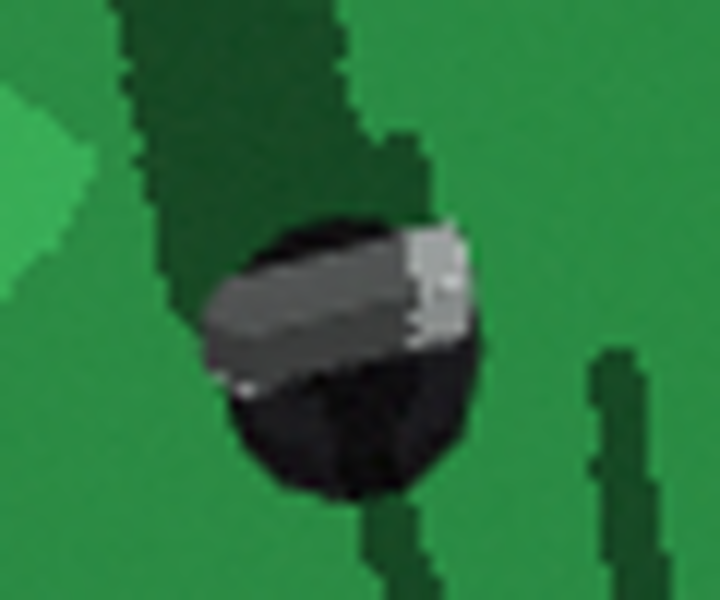

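```bash
python3 - <<'E'
from h import *
crop('wrist0',160,0,400,300,2.6,'c5'); crop('wrist0',180,10,240,80,10,'c6')
crop('side0',190,145,310,255,6,'c7')
E
```

```text
(no output)
```

View pics/c5.png

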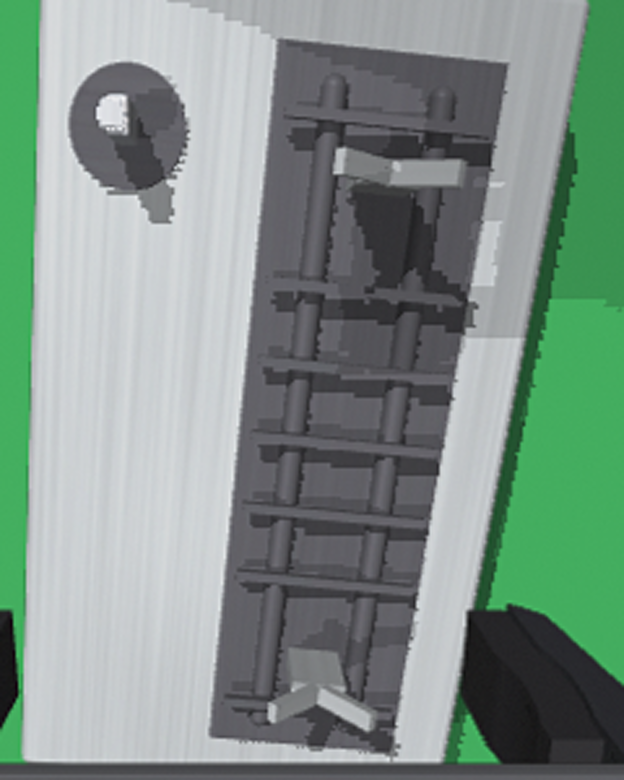

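View pics/c6.png

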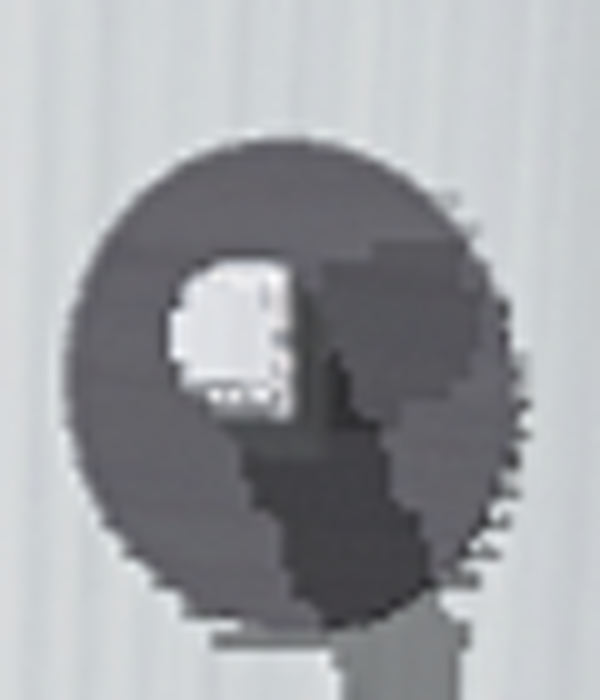

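View pics/c7.png

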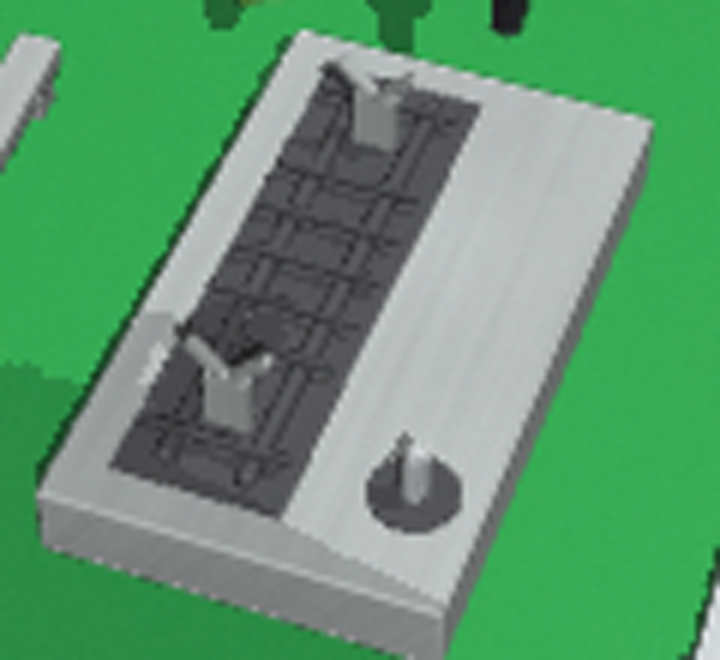

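The close-ups show the burner's four top corners in both the scene and side views. The shaft's flat is the straight edge at wrist u≈209, facing image right, which is about world +x. Next I fit the burner, skewer and knob.

```bash
cat > m1.py <<'E'
from h import *
from scipy.optimize import least_squares
np.set_printoptions(precision=4,suppress=True)
def un(o,s,p): return [(o[0]+(x+.5)/s-.5,o[1]+(y+.5)/s-.5) for x,y in p]
sc=load('scene0');sd=load('side0');w=load('wrist0')
def rectfit(P,loc):
    P=np.array(P);loc=np.array(loc)
    f=lambda q:(loc@np.array([[np.cos(q[2]),np.sin(q[2])],[-np.sin(q[2]),np.cos(q[2])]])+q[:2]-P).ravel()
    r=least_squares(f,[.59,0,0]);return r.x,r.fun.reshape(-1,2)
# burner top corners  (local x,y)
ps=[at_z(sc,*p,.05)[:2] for p in un((185,170),5,[(27,103),(640,12),(750,315),(67,432)])]
print(np.array(ps)); print('scene',*rectfit(ps,[(-.1,-.17),(-.1,.17),(.1,.17),(.1,-.17)]))
ps=[at_z(sd,*p,.05)[:2] for p in un((190,145),6,[(303,32),(652,122),(443,608),(40,492)])]
print(np.array(ps)); print('side',*rectfit(ps,[(.1,-.17),(-.1,-.17),(-.1,.17),(.1,.17)]))
# wrist notches: V bottom top-edge mid
for nm,p,z in [('nL',(397,172),.085),('nR',(318,685),.085)]:
    q=un((160,0),2.6,[p])[0];print(nm,at_z(w,*q,z))
for p in un((180,10),10,[(178,330),(293,268),(290,418),(235,335)]): print('shaft',at_z(w,*p,.082))
for nm,d,o,s,ps in [('skew scene',sc,(85,145),5,[(42,552),(60,515),(140,403),(235,268),(335,115),(395,60)])]:
    for p in un(o,s,ps): print(nm,at_z(d,*p,.005))
P=cloud(sc).reshape(-1,3)
E
python3 m1.py
```

```text
[[ 0.4737 -0.1518]
 [ 0.5082  0.1775]
 [ 0.701   0.1611]
 [ 0.6689 -0.172 ]]
scene [ 0.588   0.0037 -0.0986] [[-0.002  -0.0039]
 [-0.003   0.0053]
 [ 0.0032  0.0019]
 [ 0.0019 -0.0033]]
[[ 0.6645 -0.1669]
 [ 0.4714 -0.1483]
 [ 0.504   0.1814]
 [ 0.6981  0.1656]]
side [ 0.5845  0.008  -0.0967] [[ 0.0031 -0.004 ]
 [-0.0029 -0.0033]
 [-0.0026  0.0054]
 [ 0.0024  0.0019]]
nL [0.6279 0.1031 0.085 ]
nR [ 0.6063 -0.0911  0.085 ]
shaft [0.5268 0.1224 0.082 ]
shaft [0.5371 0.1273 0.082 ]
shaft [0.5364 0.1153 0.082 ]
shaft [0.5318 0.122  0.082 ]
skew scene [ 0.5674 -0.4214  0.005 ]
skew scene [ 0.5487 -0.4112  0.005 ]
skew scene [ 0.4932 -0.3661  0.005 ]
skew scene [ 0.4207 -0.3081  0.005 ]
skew scene [ 0.3291 -0.2399  0.005 ]
skew scene [ 0.2977 -0.2002  0.005 ]
```

```bash
cat > m2.py <<'E'
from m1 import *
print('----knob')
# scene c3 (350,140) x12: bar top corners: nose end ~; side c4 (220,290) x12
for nm,d,o,s,ps in [('scene',sc,(350,140),12,[(265,95),(230,125),(305,125),(445,215),(405,300)]),('side',sd,(220,290),12,[(450,222),(405,235),(412,290),(207,315),(225,280)])]:
    for p in un(o,s,ps): print(nm,p,at_z(d,*p,.046))
for n in (sc,sd):
    P=cloud(n).reshape(-1,3)
    m=(P[:,2]>.042)&(P[:,2]<.052)&(abs(P[:,0]-.45)<.1)&(abs(P[:,1]-.38)<.1)
    print(m.sum(),P[m].mean(0))
    Q=P[m][:,:2];print(cv2.minAreaRect(Q.astype(np.float32)));u=np.linalg.svd(Q-Q.mean(0))[2][0];print(np.degrees(np.arctan2(u[1],u[0])))
    m=(P[:,2]>.01)&(P[:,2]<.05)&(abs(P[:,0]-.45)<.1)&(abs(P[:,1]-.38)<.1)
    print('all',P[m].min(0),P[m].max(0))
E
python3 m2.py | sed -n '/knob/,$p'
```

```text
----knob
scene (371.625, 147.45833333333334) [0.4696 0.3704 0.046 ]
scene (368.7083333333333, 149.95833333333334) [0.4759 0.3585 0.046 ]
scene (374.9583333333333, 149.95833333333334) [0.4809 0.3753 0.046 ]
scene (386.625, 157.45833333333334) [0.5155 0.3941 0.046 ]
scene (383.2916666666667, 164.54166666666666) [0.536  0.3738 0.046 ]
side (257.0416666666667, 308.0416666666667) [0.4764 0.3617 0.046 ]
side (253.29166666666666, 309.125) [0.4844 0.3669 0.046 ]
side (253.875, 313.7083333333333) [0.4801 0.3783 0.046 ]
side (236.79166666666666, 315.7916666666667) [0.5181 0.394  0.046 ]
side (238.29166666666666, 312.875) [0.5167 0.3857 0.046 ]
104 [0.4761 0.363  0.0464]
((0.44129109382629395, 0.33693021535873413), (0.18977680802345276, 0.030027635395526886), 30.0369930267334)
31.512098031024117
all [0.3505 0.2802 0.0104] [0.5224 0.3929 0.0496]
157 [0.4684 0.3645 0.0459]
((0.4408278465270996, 0.33845242857933044), (0.18968993425369263, 0.03870939835906029), 29.126699447631836)
32.530802104560614
all [0.3505 0.2814 0.0104] [0.518  0.4069 0.0499]
```

Burner from both cameras: centre about (0.586, 0.006), yaw about -5.6°. The predicted shaft and notches agree with the wrist measurements to about 2 mm. For the skewer, the loop-to-tip span of 0.349 m against 0.355 m fits, its heading is about -38°, and the centre of mass is near (0.428, -0.316). Next I move above it.

```bash
python3 -m creep '[[-4.5,-2.1,1,-7.4,100],[-9,-4.2,2.5,-14.9,100],[-13.5,-6.3,4,-22.3,100],[-18,-8.4,6,-29.8,100],[-22.5,-10.5,8,-37.2,100],[-27,-12.6,10,-44.7,100],[-31.6,-14.6,11,-52.1,100],[-31.6,-14.6,11,-52.1,100]]'
python3 - <<'E'
from h import *
d=snap('wrist','w1');print(d['state']['ee_pos'],d['state']['tool_rot'])
E
```

```text
clock: 0.95
ee_pos: [0.4266, -0.3189, 0.1412]
tool_rot: [-1.02, -2.969, -0.0]
contact_force: [0.2, 0.4, 0.3]
finger_gap: 0.0881
[ 0.42658258 -0.31889032  0.14120057] [-1.01986681e+00 -2.96938568e+00 -1.01339001e-04]
```

View pics/w1.png

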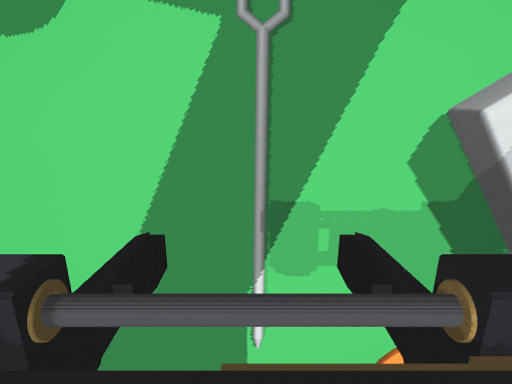

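The skewer runs almost vertically between the open fingers: rod and loop join at (263,30), tip at (258,347).

```bash
python3 - <<'E'
from h import *
np.set_printoptions(precision=4,suppress=True)
d=load('w1');s=d['state'];Rm=R.from_rotvec(s['tool_rot']).as_matrix()
for p in [(262.5,30),(262,100),(261.3,200),(258,347)]:
    q=at_z(d,*p,.005);print(q,'tool',Rm.T@(q-s['ee_pos']))
E
```

```text
[ 0.3321 -0.2354  0.005 ] tool [0.1256 0.0079 0.1364]
[ 0.3728 -0.267   0.005 ] tool [0.0741 0.008  0.1363]
[ 0.4403 -0.3194  0.005 ] tool [-0.0114  0.0081  0.1362]
[ 0.5649 -0.4192  0.005 ] tool [-0.171   0.0059  0.1359]
```

The rod spans 0.297 m in the tool frame and its centre of mass is nearly under the TCP, 8 mm off in y. Descend and grip.

```bash
python3 -m creep '[[0,0.8,3,0,100],[0,0.8,6.5,0,100],[0,0.8,10,0,100],[0,0.8,12,0,60],[0,0.8,12.6,0,50],[0,0.8,12.6,0,30],[0,0.8,12.6,0,0],[0,0.8,12.6,0,0]]' 40
python3 -m creep '[[0,0,0,0,0],[0,0,0,0,0],[0,0,0,0,0],[0,0,0,0,0],[0,0,0,0,0],[0,0,0,0,0],[0,0,-0.5,0,0],[0,0,-1,0,0]]' 40
```

```text
clock: 1.8
ee_pos: [0.4349, -0.3102, 0.018]
tool_rot: [1.02, 2.969, -0.002]
contact_force: [0.6, 0.1, -0.5]
finger_gap: 0.0506
clock: 2.6
ee_pos: [0.4336, -0.3092, 0.0266]
tool_rot: [-1.02, -2.97, -0.001]
contact_force: [0.2, 0.4, -2.5]
finger_gap: 0.0091
```

Gripped and lifting: gap 9 mm and about 2 N of extra load, which matches the skewer. Next I raise it, turn it +57.8° and carry it over the notches.

```bash
python3 -m creep '[[0,0,-4,0,0],[0,0,-8,0,0],[0.2,2,-12,6,0],[0.6,5,-15,14,0],[1.5,9,-17,22,0],[2.5,13,-17.3,30,0],[3.5,17,-17.3,38,0],[4.5,21,-17.3,46,0]]' 40
python3 - <<'E'
from h import *
from bench import robot
s=robot.get_state();x=R.from_rotvec(s['tool_rot']).as_matrix()[:,0];y=R.from_rotvec(s['tool_rot']).as_matrix()[:,1]
print(s['ee_pos'],np.degrees(np.arctan2(x[1],x[0])),s['finger_gap'])
D=np.array([.6188,.0269,.2])-s['ee_pos'];print('tool dx dy',D@x*100,D@y*100)
E
```

```text
clock: 3.4
ee_pos: [0.5277, -0.1146, 0.2003]
tool_rot: [2.107, 2.33, 0.0]
contact_force: [0.6, -0.8, -2.4]
finger_gap: 0.0085
[ 0.52773587 -0.11460163  0.20033085] 95.76272527142572 0.008526175991521747
tool dx dy 13.164292096599281 10.48117498386764
```

```bash
python3 -m creep '[[3,2.5,0,4,0],[6,5,0,8,0],[9,7.5,0,11.8,0],[11.5,9,0,11.8,0],[13.1,10.3,0,11.8,0],[13.1,10.3,0,11.8,0],[13.1,10.3,0,11.8,0],[13.1,10.3,0,11.8,0]]' 40
python3 - <<'E'
from h import *
d=snap('wrist','w2');s=d['state'];Rm=R.from_rotvec(s['tool_rot']).as_matrix();x,y=Rm[:,0],Rm[:,1]
print(s['ee_pos'],np.degrees(np.arctan2(x[1],x[0])),Rm[:,2],s['finger_gap'])
D=np.array([.6188,.0269,.2])-s['ee_pos'];print('tool dx dy',D@x*100,D@y*100)
snap('scene','s2');snap('side','d2')
crop('side0',0,0,1,1,1,'x')
crop('d2',180,60,330,260,3,'d2c')
E
```

```text
clock: 4.2
ee_pos: [0.6153, 0.0242, 0.1996]
tool_rot: [-2.329, -2.107, 0.001]
contact_force: [-0.2, -1.0, -1.4]
finger_gap: 0.0087
[0.61533579 0.02416959 0.1995626 ] 84.2659719054727 [-7.85235209e-04 -2.03270202e-04 -9.99999671e-01] 0.008721035591464242
tool dx dy 0.3062734614623463 0.3173749885031636
```

View pics/w2.png

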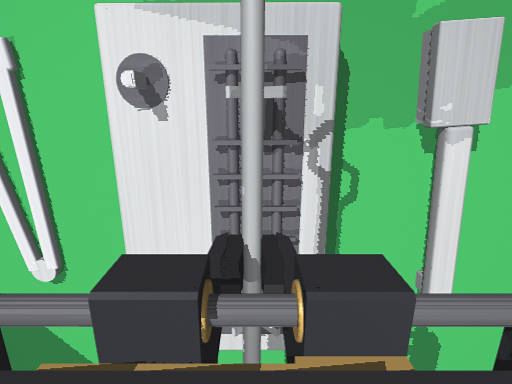

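View pics/d2c.png

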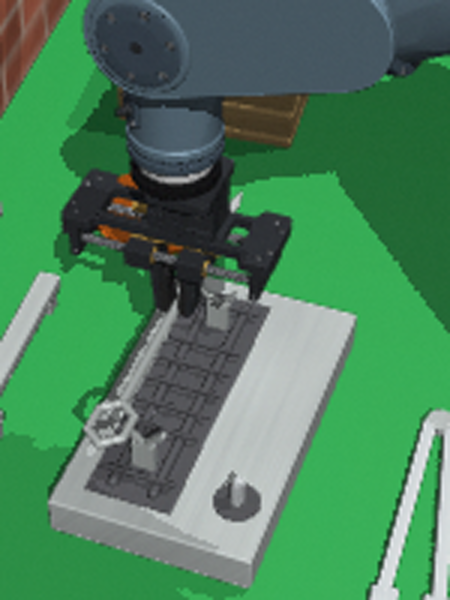

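View pics/s2.png

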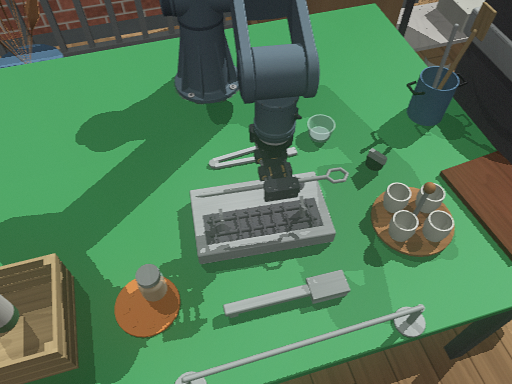

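The skewer is held along the burner row, loop to the left. In the wrist view the left notch's arms show at about u=226 and 286, v=91, and the rod at u≈254. I measure the offset.

```bash
python3 - <<'E'
from h import *
crop('w2',200,70,310,130,7,'w2c'); crop('w2',110,45,180,125,7,'w2s')
np.set_printoptions(precision=4,suppress=True)
d=load('w2');s=d['state'];Rm=R.from_rotvec(s['tool_rot']).as_matrix()
P=(cloud(d)-s['ee_pos'])@Rm
for v in (5,60,110,160,200,230):
    row=P[v,235:275];m=row[:,2]<.05;q=row[m];print(v,len(q),q[:,0].mean(),q[:,1].min(),q[:,1].max(),q[:,2].min())
E
```

```text
5 25 0.10921266665991959 -0.0046572955184796755 0.0049775335099238064 0.006798871257274677
60 23 0.0884099095757 -0.00440649255474238 0.004783084424022594 -0.1311677098083275
110 23 0.06920175222118685 -0.004633149401747999 0.00506017548255022 0.006826394834236947
160 22 0.04743088015201485 -0.004889520323715468 0.004736855109321213 0.00652897540126914
200 20 0.02861791338093478 -0.004563601402972213 0.004458083526806856 0.007693502379807643
230 20 0.013469380793557941 -0.004727106050688316 0.004571424942192211 0.0067775304143549205
```

View pics/w2c.png

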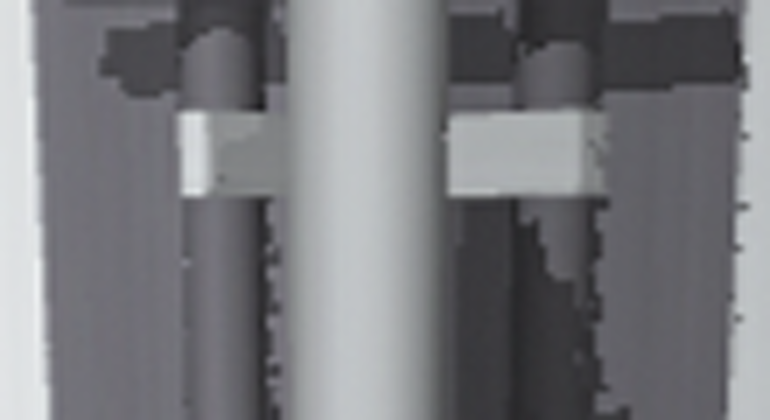

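View pics/w2s.png

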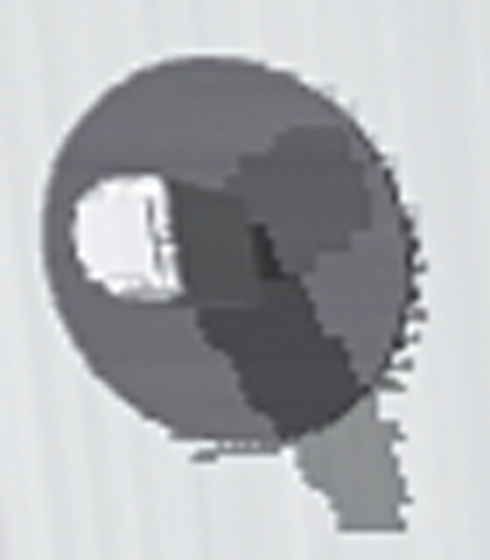

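```bash
python3 - <<'E'
from h import *
np.set_printoptions(precision=4,suppress=True)
d=load('w2');s=d['state'];Rm=R.from_rotvec(s['tool_rot']).as_matrix()
for u,v in [(229.8,92),(283,92),(225,92),(286,92),(256,86),(256,97.8)]:
    q=at_z(d,u,v,.103);print(u,q,Rm.T@(q-s['ee_pos']))
print('shaft')
for X,Y in [(72,235),(160,175),(182,298),(128,236),(180,300),(165,178)]:
    q=at_z(d,110+(X+.5)/7-.5,45+(Y+.5)/7-.5,.082);print(q)
E
```

```text
229.8 [0.6082 0.1043 0.103 ] [ 0.079  -0.015   0.0966]
283 [0.6447 0.1006 0.103 ] [0.079  0.0217 0.0965]
225 [0.6049 0.1046 0.103 ] [ 0.079  -0.0183  0.0966]
286 [0.6468 0.1004 0.103 ] [0.079  0.0237 0.0965]
256 [0.6266 0.1064 0.103 ] [0.0829 0.003  0.0965]
256 [0.6258 0.0987 0.103 ] [0.0752 0.0031 0.0965]
shaft
[0.5267 0.123  0.082 ]
[0.5372 0.1279 0.082 ]
[0.537  0.1155 0.082 ]
[0.5326 0.1223 0.082 ]
[0.5367 0.1154 0.082 ]
[0.5377 0.1275 0.082 ]
```

The left notch measures (0.626, 0.1025), so both the tool-y and tool-x corrections come out near 3 mm, in agreement with the plan. The rod is level in the tool, with its axis 11.7 mm ahead of the TCP. Lower it.

```bash
python3 -m creep '[[0.3,0.3,2.5,0,0],[0.3,0.3,5,0,0],[0.3,0.3,7,0,0],[0.3,0.3,8.3,0,0],[0.3,0.3,9,0,0],[0.3,0.3,9.3,0,0],[0.3,0.3,9.5,0,0],[0.3,0.3,9.5,0,0]]' 40
python3 - <<'E'
from h import *
d=snap('side','d3');snap('wrist','w3');print(d['state']['ee_pos'],d['state']['contact_force'])
crop('d3',180,130,330,260,5,'d3c')
E
```

```text
clock: 5.15
ee_pos: [0.6197, 0.0274, 0.1054]
tool_rot: [2.329, 2.108, 0.001]
contact_force: [-0.5, -0.3, -2.6]
finger_gap: 0.0082
[0.61970529 0.02744869 0.10543182] [-0.48825355 -0.27940272 -2.59123201]
```

View pics/d3c.png

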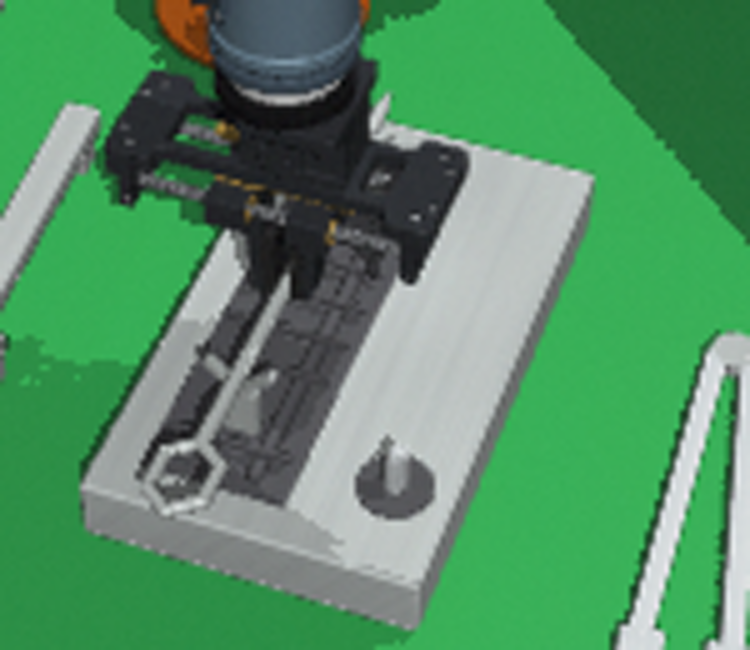

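View pics/w3.png

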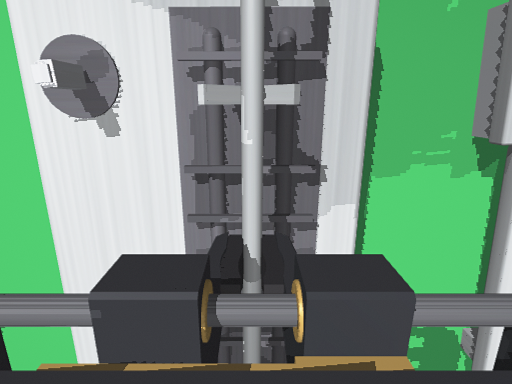

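The rod is inside the left V: arms at u=198 and 300, rod at u≈253, v≈94. It is about 2 mm above seating, so I lower 2 mm, release and rise.

```bash
python3 -m creep '[[0,0,0.1,0,0],[0,0,0.2,0,0],[0,0,0.2,0,0],[0,0,0.2,0,10],[0,0,0.2,0,20],[0,0,0.2,0,30],[0,0,0.2,0,50],[0,0,0.2,0,50]]' 40
python3 -m creep '[[0,0,0,0,50],[0,0,0,0,50],[0,0,-2,0,50],[0,0,-5,0,60],[0,0,-9,0,80],[0,0,-12,0,100],[0,0,-12,0,100],[0,0,-12,0,100]]' 40
python3 - <<'E'
from h import *
d=snap('side','d4');snap('wrist','w4');snap('scene','s4');print(d['state']['ee_pos'],d['state']['contact_force'])
crop('d4',180,130,330,260,5,'d4c')
E
```

```text
clock: 6.05
ee_pos: [0.6193, 0.0276, 0.1027]
tool_rot: [2.329, 2.108, 0.0]
contact_force: [-0.3, -0.2, 0.7]
finger_gap: 0.0386
clock: 6.85
ee_pos: [0.6195, 0.0275, 0.2233]
tool_rot: [2.328, 2.107, 0.002]
contact_force: [-0.4, -0.2, -0.4]
finger_gap: 0.0819
[0.61949285 0.02752731 0.22334372] [-0.37289748 -0.19145012 -0.35149948]
```

View pics/d4c.png

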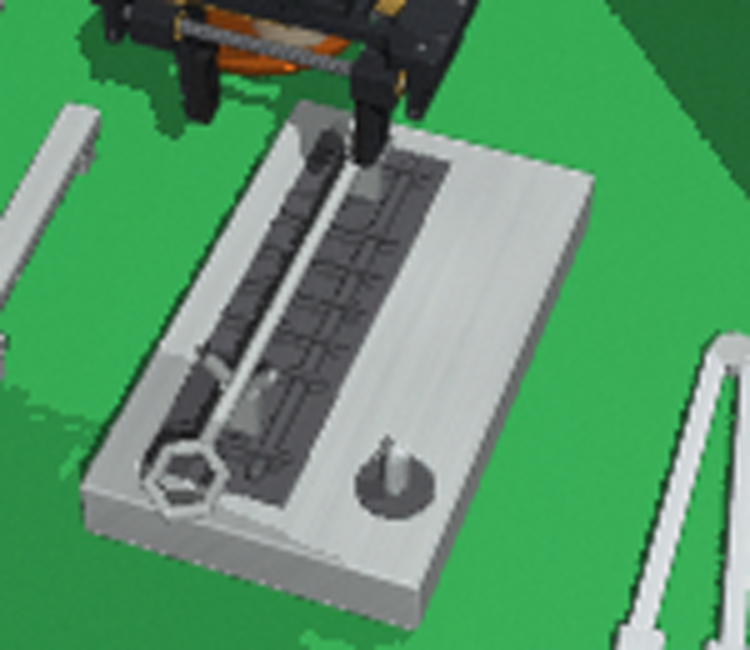

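View pics/w4.png

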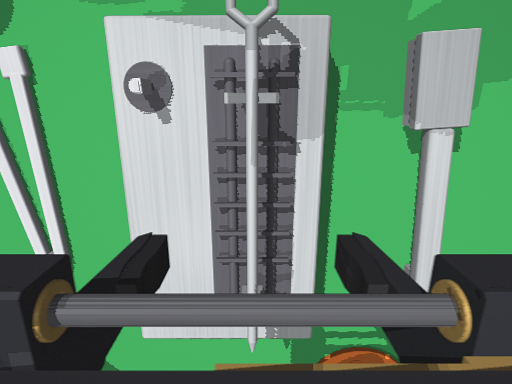

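The skewer lies in the notches, loop past the left end and tip at (252,350). I will check the height later. Next I measure the knob and the caddy clearance.

```bash
python3 - <<'E'
from h import *
np.set_printoptions(precision=4,suppress=True)
d=load('w4');C=cloud(d);s=d['state']
for v in (35,60,110,150,200,240,275,340): 
    r=C[v,240:264];r=r[r[:,2]>.08]; print(v,len(r),r.mean(0) if len(r) else 0,r[:,2].max() if len(r) else 0)
a=at_z(d,251.5,27,.092);b=at_z(d,252,351,.092);print('junction',a,'tip',b,'mid',(a+b)/2,np.linalg.norm(a-b))
P=cloud(load('side0')).reshape(-1,3)
m=(P[:,2]>.12)&(P[:,2]<.18)&(P[:,1]>.25)&(P[:,1]<.7)&(P[:,0]>.4)&(P[:,0]<1);print('caddy',m.sum(),P[m].min(0),P[m].max(0))
m=(P[:,2]>.01)&(P[:,2]<.04)&(P[:,1]>.25)&(P[:,1]<.7)&(P[:,0]>.54)&(P[:,0]<1);print('caddy low',m.sum(),np.percentile(P[m],[1,50,99],axis=0))
for n in('scene0','side0'):
    P=cloud(load(n)).reshape(-1,3)
    m=(P[:,2]>.042)&(P[:,2]<.05)&(abs(P[:,0]-.497)<.04)&(abs(P[:,1]-.376)<.04)
    Q=P[m][:,:2];print(len(Q),Q.mean(0),cv2.minAreaRect(Q.astype(np.float32)))
    print(cv2.minEnclosingCircle(Q.astype(np.float32)))
E
```

```text
35 13 [0.6301 0.1473 0.0953] 0.09683945538842448
60 13 [0.6284 0.1302 0.0947] 0.09665285671616097
110 12 [0.6251 0.0936 0.0954] 0.09676586392428405
150 12 [0.6219 0.062  0.0949] 0.09640291219385605
200 12 [0.6176 0.019  0.0948] 0.09650288677229801
240 11 [ 0.6143 -0.0183  0.0949] 0.09645786275416479
275 11 [ 0.6108 -0.0534  0.0952] 0.09720703651278184
340 9 [ 0.6035 -0.1257  0.0953] 0.09645562155502413
junction [0.6311 0.1533 0.092 ] tip [ 0.6019 -0.1421  0.092 ] mid [0.6165 0.0056 0.092 ] 0.29675964869721555
caddy 143 [0.6896 0.3691 0.1206] [0.7174 0.3945 0.1728]
caddy low 6134 [[0.5875 0.2607 0.0115]
 [0.7192 0.4824 0.0202]
 [0.938  0.6282 0.0381]]
83 [0.4957 0.3754] ((0.4971992075443268, 0.3759259879589081), (0.053843699395656586, 0.016485176980495453), 27.003978729248047)
((0.4961839020252228, 0.37781158089637756), 0.027075782418251038)
122 [0.4938 0.3808] ((0.49480336904525757, 0.38141530752182007), (0.053876571357250214, 0.016970554366707802), 33.869136810302734)
((0.4937976896762848, 0.38257893919944763), 0.0272356104105711)
```

The skewer lies level (top at 0.0965 at every row, so its axis is at about 0.092) and is centred (mid (0.6165, 0.0056)). The knob bar is near (0.4955, 0.379) at about 30°. I move above it and look.

```bash
python3 -m creep '[[4.5,-2,0,7.8,100],[9,-4.2,0,15.5,100],[13.5,-6.3,0,23.2,100],[18,-8.4,0,31,100],[22.5,-10.5,0,38.7,100],[27,-12.5,0,46.4,100],[31,-14.5,0,54,100],[33.8,-15.7,0,54,100]]' 40
python3 -m creep '[[0,0,0,0,100],[0,0,0,0,100],[0,0,2,0,100],[0,0,4,0,100],[0,0,5,0,100],[0,0,5,0,100],[0,0,5,0,100],[0,0,5,0,100]]' 40
python3 - <<'E'
from h import *
d=snap('wrist','w5');s=d['state'];x=R.from_rotvec(s['tool_rot']).as_matrix()[:,0];print(s['ee_pos'],np.degrees(np.arctan2(x[1],x[0])),s['joint_positions'])
E
```

```text
clock: 7.8
ee_pos: [0.4941, 0.3818, 0.2209]
tool_rot: [3.033, 0.818, -0.005]
contact_force: [0.6, 0.5, -0.1]
finger_gap: 0.088
clock: 8.6
ee_pos: [0.4974, 0.3795, 0.1739]
tool_rot: [-3.032, -0.82, -0.003]
contact_force: [0.9, 0.6, 0.2]
finger_gap: 0.0882
[0.49738545 0.37945066 0.1738688 ] 30.27102935607623 [ 4.62288755e-01  3.66001188e-01  1.54271382e+00 -4.11630238e-05
  1.23110224e+00  1.50476977e+00]
```

View pics/w5.png

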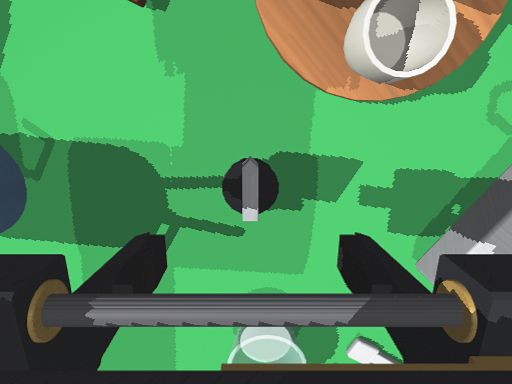

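```bash
python3 - <<'E'
from h import *
crop('w5',210,145,290,235,6,'w5c')
E
```

```text
(no output)
```

View pics/w5c.png

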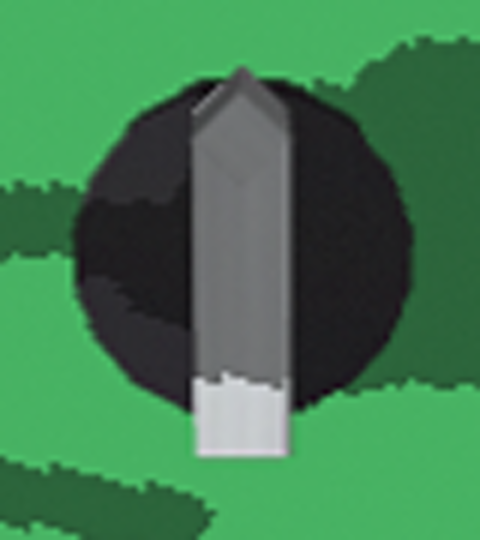

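The wrist close-up shows the pointed nose at the top, near pixel (250,157), pointing along tool +x. So the nose heading is about 30°, and the bright end is only a lit patch at the rear. Next I compute the offset.

```bash
python3 - <<'E'
from h import *
np.set_printoptions(precision=4,suppress=True)
d=load('w5');s=d['state'];Rm=R.from_rotvec(s['tool_rot']).as_matrix()
def t(X,Y,z): 
    q=at_z(d,210+(X+.5)/6-.5,145+(Y+.5)/6-.5,z);return q,Rm.T@(q-s['ee_pos'])
for n,X,Y,z in [('nose',242,67,.034),('rear',242,456,.046),('sideL',192,250,.046),('sideR',291.5,250,.046),('sideL',191,140,.046),('sideR',293,140,.046),('sL',194,400,.046),('sR',290,400,.046),('skirtL',73,245,.022),('skirtR',412,245,.022),('skirtT',245,78,.022)]: print(n,*t(X,Y,z))
E
```

```text
nose [0.5212 0.3946 0.034 ] [ 0.0279 -0.0011  0.1399]
rear [0.4732 0.3666 0.046 ] [-0.0276 -0.0011  0.1278]
sideL [0.4967 0.3885 0.046 ] [ 0.0037 -0.0082  0.1279]
sideR [0.5038 0.3763 0.046 ] [0.0037 0.006  0.1279]
sideL [0.5105 0.3965 0.046 ] [ 0.0197 -0.0082  0.1279]
sideR [0.5176 0.3842 0.046 ] [0.0196 0.0061 0.1279]
sL [0.4772 0.377  0.046 ] [-0.0188 -0.0081  0.1278]
sR [0.4843 0.365  0.046 ] [-0.0189  0.0059  0.1278]
skirtL [0.4822 0.4023 0.022 ] [-0.0018 -0.0274  0.1519]
skirtR [0.5087 0.3568 0.022 ] [-0.0019  0.0252  0.1519]
skirtT [0.5182 0.3924 0.022 ] [ 0.0243 -0.0007  0.1519]
```

The 55.5 mm length and 14.2 mm width match the bar. The origin is at tool (-3.3, -1.1) mm. Descend so the tips stop just above the skirt.

```bash
python3 -m creep '[[-0.3,-0.1,3,0,100],[-0.3,-0.1,6.5,0,100],[-0.3,-0.1,10,0,100],[-0.3,-0.1,12.2,0,100],[-0.3,-0.1,13,0,100],[-0.3,-0.1,13.4,0,100],[-0.3,-0.1,13.4,0,100],[-0.3,-0.1,13.4,0,100]]' 60
python3 -c "
from h import *
snap('wrist','w6')"
```

```text
clock: 9.45
ee_pos: [0.4946, 0.3795, 0.0405]
tool_rot: [-3.032, -0.821, -0.004]
contact_force: [0.5, -0.3, -0.7]
finger_gap: 0.0882
```

View pics/w6.png

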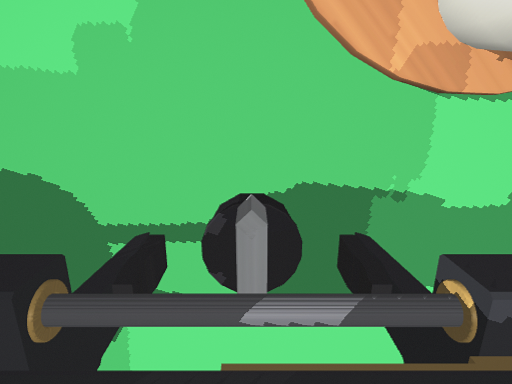

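The knob is centred between the fingers (nose at (251,195), bar at u=236–268). I go 2.5 mm lower and close.

```bash
python3 -m creep '[[0,0,0.25,0,100],[0,0,0.25,0,60],[0,0,0.25,0,30],[0,0,0.25,0,0],[0,0,0.25,0,0],[0,0,0.25,0,0],[0,0,0.25,0,0],[0,0,0.25,0,0]]' 60
python3 -m creep '[[0,0,0,0,0],[0,0,0,0,0],[0,0,0,0,0],[0,0,-2,0,0],[0,0,-5,0,0],[0,0,-9,0,0],[0,0,-13,0,0],[0,0,-13,0,0]]' 60
python3 - <<'E'
from h import *
d=snap('wrist','w7');s=d['state'];x=R.from_rotvec(s['tool_rot']).as_matrix()[:,0];print(s['ee_pos'],np.degrees(np.arctan2(x[1],x[0])),s['joint_positions'])
snap('side','d7')
E
```

```text
clock: 10.3
ee_pos: [0.4937, 0.3789, 0.0365]
tool_rot: [-3.032, -0.821, -0.001]
contact_force: [-0.4, 0.1, 1.7]
finger_gap: 0.0342
clock: 11.1
ee_pos: [0.4966, 0.3805, 0.1726]
tool_rot: [-3.03, -0.821, -0.016]
contact_force: [1.4, 0.6, -0.1]
finger_gap: 0.0134
[0.49657311 0.38049502 0.17256681] 30.309667119734172 [ 4.64395758e-01  3.62257702e-01  1.55062321e+00 -3.14579337e-05
  1.21829109e+00  1.50620296e+00]
```

View pics/w7.png

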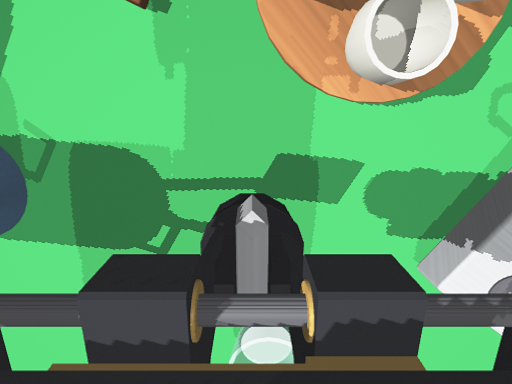

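View pics/d7.png

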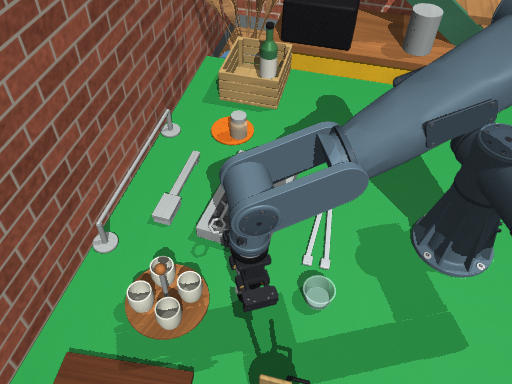

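The knob is held (gap 13.4 mm, bar still straight, nose at (251,195)). I carry it to a viewing pose short of the shaft, with the nose turned to about -2°.

```bash
python3 -m creep '[[-2,3,0,4,0],[-5,6.5,0,10,0],[-8,10.5,0,17,0],[-11,14.5,0,24,0],[-13.5,18.5,0,29,0],[-15.3,21,0.5,32.3,0],[-15.3,21,0.5,32.3,0],[-15.3,21,0.5,32.3,0]]' 60
python3 -m creep '[[0,0,0,0,0],[0,0,0,0,0],[0,0,0,0,0],[0,0,0,0,0],[0,0,0,0,0],[0,0,0,0,0],[0,0,0,0,0],[0,0,0,0,0]]' 60
python3 - <<'E'
from h import *
d=snap('wrist','w8');s=d['state'];x=R.from_rotvec(s['tool_rot']).as_matrix()[:,0];print(s['ee_pos'],np.degrees(np.arctan2(x[1],x[0])),s['contact_force'])
print(proj(d,(.532,.122,.082)))
E
```

```text
clock: 12.0
ee_pos: [0.4661, 0.1199, 0.1595]
tool_rot: [-3.141, 0.057, 0.005]
contact_force: [0.0, -0.1, -0.5]
finger_gap: 0.0135
clock: 12.8
ee_pos: [0.4673, 0.1203, 0.1613]
tool_rot: [3.141, -0.055, 0.0]
contact_force: [0.1, -0.3, -0.6]
finger_gap: 0.0135
[0.46733459 0.12030722 0.16125155] -2.0025197631600307 [ 0.14818507 -0.29059788 -0.59672686]
(np.float64(244.787736132869), np.float64(115.62930777747725))
```

View pics/w8.png

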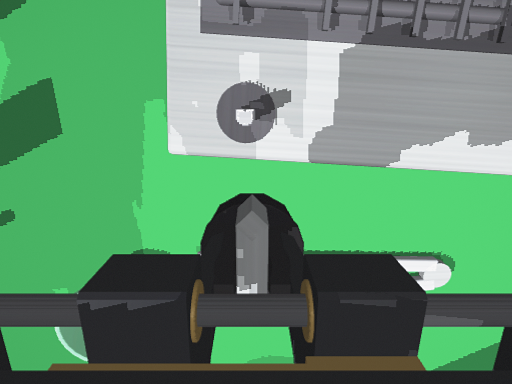

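```bash
python3 - <<'E'
from h import *
crop('w8',215,80,280,145,9,'w8c')
crop('w8',195,185,310,300,6,'w8k')
E
```

```text
(no output)
```

View pics/w8c.png

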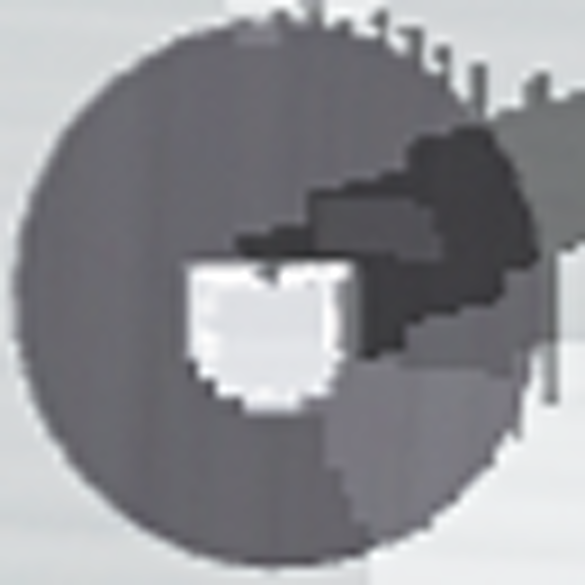

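View pics/w8k.png

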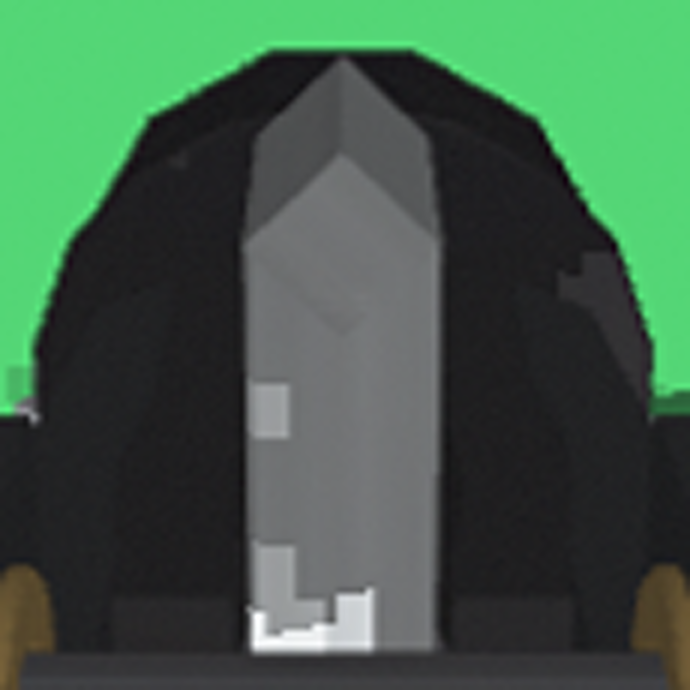

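The flat is the straight top edge of the white D in the crop (about y=258), level in the image. So it faces tool +x, heading about -2°. I overlay the predicted D outline to check its centre and angle.

```bash
cat > ov.py <<'E'
from h import *
import sys
np.set_printoptions(precision=4,suppress=True)
def Dsec(cx,cy,a,z,r,f):
    t=np.radians(np.linspace(0,360,181));x=np.minimum(r*np.cos(t),f);y=r*np.sin(t)
    return np.c_[cx+x*np.cos(a)-y*np.sin(a),cy+x*np.sin(a)+y*np.cos(a),np.full_like(x,z)]
def overlay(n,cx,cy,ad,box,s,out):
    d=load(n);u0,v0,u1,v1=box;im=cv2.resize(d['image'][v0:v1,u0:u1],None,fx=s,fy=s,interpolation=cv2.INTER_NEAREST)
    for z,r,f,c in [(.08,.007,.0035,(0,0,255)),(.082,.0055,.002,(255,0,0)),(.05,.007,.0035,(0,200,255)),(.05,.02,.1,(255,0,255))]:
        p=np.array([proj(d,q) for q in Dsec(cx,cy,np.radians(ad),z,r,f)])
        p=((p-[u0,v0]+.5)*s).round().astype(np.int32);cv2.polylines(im,[p],True,c,1)
    cv2.imwrite(f'pics/{out}.png',im)
E
python3 - <<'E'
from ov import *
overlay('w8',.532,.122,-2,(215,80,280,145),9,'ov1')
d=load('w8')
for X,Y,z in [(269,331,.081),(278,293,.05),(188,258,.081),(355,258,.081),(265,412,.081)]: print(X,Y,at_z(d,215+X/9-.5,80+Y/9-.5,z))
# disc edges
for X,Y in [(17,293),(540,293),(278,20),(278,567)]: print('disc',at_z(d,215+X/9-.5,80+Y/9-.5,.05))
C=cloud(d);print(C[112:130:2,238:256:2,2].round(3))
E
```

```text
269 331 [0.5316 0.1223 0.081 ]
278 293 [0.5333 0.1222 0.05  ]
188 258 [0.5369 0.1279 0.081 ]
355 258 [0.5364 0.1159 0.081 ]
265 412 [0.5258 0.1228 0.081 ]
disc [0.5341 0.1438 0.05  ]
disc [0.5325 0.1004 0.05  ]
disc [0.5546 0.1213 0.05  ]
disc [0.5107 0.1231 0.05  ]
[[0.079 0.082 0.08  0.081 0.082 0.082 0.081 0.079 0.05 ]
 [0.079 0.081 0.081 0.083 0.08  0.082 0.082 0.08  0.052]
 [0.078 0.082 0.08  0.081 0.083 0.082 0.08  0.078 0.051]
 [0.079 0.081 0.082 0.081 0.083 0.08  0.08  0.079 0.052]
 [0.079 0.08  0.082 0.081 0.081 0.081 0.08  0.08  0.051]
 [0.052 0.08  0.081 0.08  0.081 0.081 0.082 0.051 0.051]
 [0.052 0.053 0.079 0.079 0.08  0.051 0.051 0.051 0.052]
 [0.051 0.052 0.051 0.051 0.052 0.051 0.051 0.051 0.051]
 [0.051 0.051 0.052 0.05  0.052 0.05  0.05  0.052 0.05 ]]
```

View pics/ov1.png

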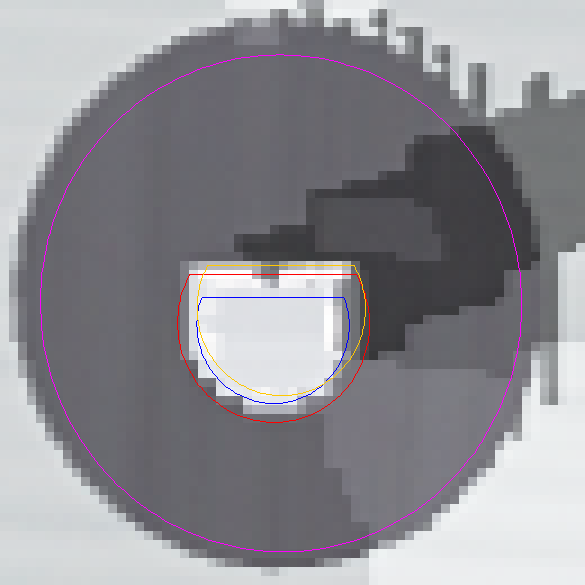

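```bash
python3 - <<'E'
from ov import *
d=load('w8');s=d['state'];T=d['tool_from_camera'];K=d['intrinsics'];Rm=R.from_rotvec(s['tool_rot']).as_matrix()
print(Rm)
def tz(X,Y,z):
    u=195+X/6-.5;v=185+Y/6-.5
    r=T[:3,:3]@np.array([(u-K[0,2])/K[0,0],-(v-K[1,2])/K[1,1],-1]);o=T[:3,3];return o+r*(z-o[2])/r[2]
print('nose',tz(342,57,.003));print('sides',tz(244,250,-.009),tz(441,250,-.009),tz(250,640,-.009),tz(438,640,-.009))
print('skirt L R top',tz(34,350,.015),tz(654,350,.015),tz(342,48,.037))
C=(cloud(d)-s['ee_pos'])@Rm
print('range bar top',np.median(C[235:280,245:260,2]))
D=np.array([.533,.1222,.165])-s['ee_pos'];print('to shaft, TCP over:',Rm.T@D)
E
```

```text
[[ 0.9994 -0.0349  0.0001]
 [-0.0349 -0.9994 -0.    ]
 [ 0.0001  0.     -1.    ]]
nose [0.0338 0.0004 0.003 ]
sides [ 0.0233 -0.0064 -0.009 ] [ 0.0233  0.0073 -0.009 ] [-0.0078 -0.0064 -0.009 ] [-0.0079  0.0076 -0.009 ]
skirt L R top [ 0.0044 -0.0257  0.015 ] [0.0044 0.0268 0.015 ] [0.0247 0.0004 0.037 ]
range bar top -0.008711657514323186
to shaft, TCP over: [ 0.0656 -0.0042 -0.0037]
```

Knob origin in the tool frame is about (0, +0.5) mm, and the bar top agrees with the range reading. The shaft is at about (0.533, 0.1222). I move over the shaft and stop with about 10 mm of clearance.

```bash
python3 -m creep '[[1.5,-0.2,0,0,0],[3.5,-0.4,0,0,0],[5.5,-0.5,0.5,0,0],[6.6,-0.5,1.5,0,0],[6.6,-0.5,2.5,0,0],[6.6,-0.5,3,0,0],[6.6,-0.5,3,0,0],[6.6,-0.5,3,0,0]]' 60
python3 - <<'E'
from h import *
d=snap('side','d9');s=d['state'];print(s['ee_pos'],s['contact_force'],s['torque']);snap('scene','s9');snap('wrist','w9')
Rm=R.from_rotvec(s['tool_rot']).as_matrix();o=s['ee_pos']+Rm@[0,.0005,0.037];print('knob underside',o)
crop('d9',200,160,300,260,6,'d9c');crop('s9',250,140,340,230,6,'s9c')
E
```

```text
clock: 13.65
ee_pos: [0.5328, 0.1231, 0.1312]
tool_rot: [-3.141, 0.055, 0.001]
contact_force: [0.6, 0.2, -1.0]
finger_gap: 0.0136
[0.53284782 0.12311249 0.13122006] [ 0.6394078   0.21900736 -1.03125372] [ 0.03592117  0.1252936  -0.02707649]
knob underside [0.53281186 0.12261369 0.09422006]
```

View pics/d9c.png

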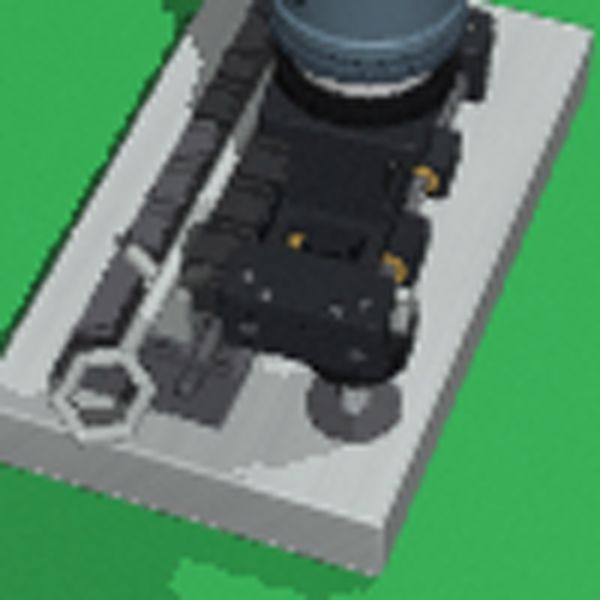

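View pics/s9c.png

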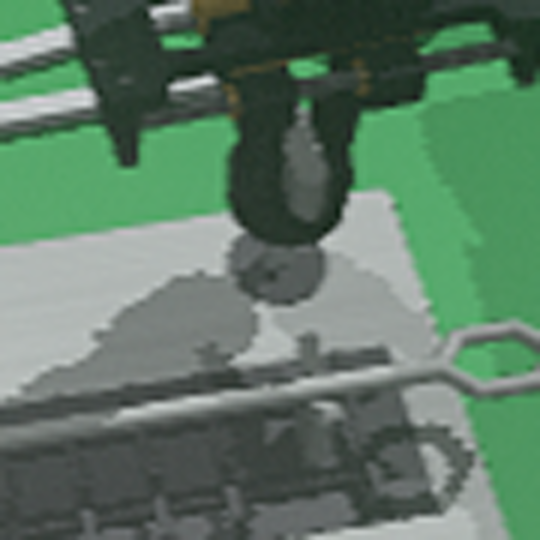

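The knob underside is 12 mm above the tip and within about 0.5 mm laterally. I descend slowly past the tip and watch the force.

```bash
python3 -m creep '[[0,0,0.5,0,0],[0,0,0.9,0,0],[0,0,1.2,0,0],[0,0,1.4,0,0],[0,0,1.6,0,0],[0,0,1.8,0,0],[0,0,1.8,0,0],[0,0,1.8,0,0]]' 60
python3 -c "
from h import *
from bench import robot
s=robot.get_state();print(s['contact_force'],s['torque'],s['ee_pos'])"
```

```text
clock: 14.6
ee_pos: [0.5334, 0.123, 0.1132]
tool_rot: [-3.141, 0.055, 0.0]
contact_force: [0.4, -0.4, -0.9]
finger_gap: 0.0134
[ 0.37554562 -0.38924905 -0.86432149] [ 0.11414269  0.06666686 -0.0117099 ] [0.53344663 0.12303129 0.1132014 ]
```

The tip is about 6 mm inside the bore with no push-back, so it is entering. Continue to full depth, then press.

```bash
python3 -m creep '[[0,0,0.3,0,0],[0,0,0.6,0,0],[0,0,0.9,0,0],[0,0,1.1,0,0],[0,0,1.2,0,0],[0,0,1.3,0,0],[0,0,1.3,0,0],[0,0,1.3,0,0]]' 60
python3 -m creep '[[0,0,0.1,0,0],[0,0,0.2,0,0],[0,0,0.3,0,0],[0,0,0.4,0,0],[0,0,0.5,0,0],[0,0,0.5,0,0],[0,0,0.5,0,0],[0,0,0.5,0,0]]' 60
python3 -c "
from h import *
snap('wrist','w10')
snap('side','d10');crop('d10',200,160,300,260,6,'d10c')"
```

```text
clock: 15.4
ee_pos: [0.5335, 0.123, 0.1004]
tool_rot: [3.141, -0.055, 0.0]
contact_force: [-0.5, -0.1, 1.7]
finger_gap: 0.0132
clock: 16.2
ee_pos: [0.5336, 0.123, 0.0954]
tool_rot: [-3.141, 0.055, -0.001]
contact_force: [-1.2, -0.1, 4.4]
finger_gap: 0.013
```

View pics/w10.png

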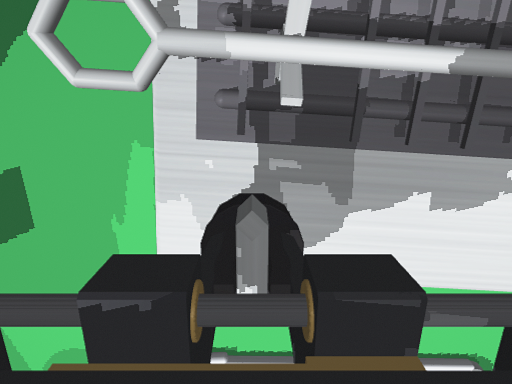

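View pics/d10c.png

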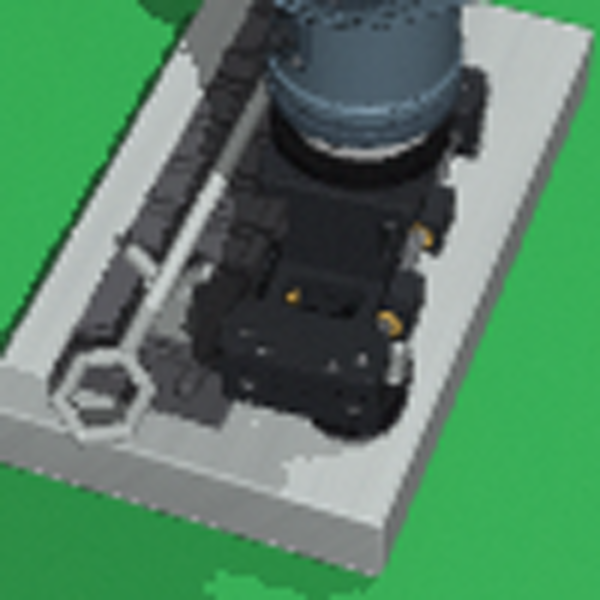

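Net push is about 5 N, which is 3–4 mm of travel, with the knob straight in the jaws and the skewer undisturbed. Press deeper.

```bash
python3 -m creep '[[0,0,0.1,0,0],[0,0,0.2,0,0],[0,0,0.3,0,0],[0,0,0.4,0,0],[0,0,0.5,0,0],[0,0,0.5,0,0],[0,0,0.5,0,0],[0,0,0.5,0,0]]' 60
python3 - <<'E'
from bench import robot
import numpy as np
d=[robot.get_state()['contact_force'] for _ in range(3)];print(d)
E
```

```text
clock: 17.1
ee_pos: [0.5337, 0.123, 0.0907]
tool_rot: [3.141, -0.055, 0.001]
contact_force: [-2.8, 0.9, 8.8]
finger_gap: 0.0138
[array([-2.77192517,  0.88944097,  8.78689369]), array([-2.77192517,  0.88944097,  8.78689369]), array([-2.77192517,  0.88944097,  8.78689369])]
```

```bash
python3 - <<'E'
from ov import *
d=snap('wrist','w11');snap('side','d11');snap('scene','s11');s=d['state'];Rm=R.from_rotvec(s['tool_rot']).as_matrix()
C=(cloud(d)-s['ee_pos'])@Rm;print('bar top in tool',np.median(C[235:280,245:260,2]),'world',s['ee_pos'][2]-np.median(C[235:280,245:260,2]))
W=cloud(d);print('rod top',[W[20:60,u,2].max() for u in (220,260,330,400,480)],s['contact_force'],s['clock'])
crop('w11',195,185,310,300,5,'w11k')
E
```

```text
bar top in tool -0.00869077688645106 world 0.09940932651024141
rod top [np.float64(0.09731437620032721), np.float64(0.09783468625146112), np.float64(0.0964644557429398), np.float64(0.09702818358536164), np.float64(0.0973029810433197)] [-2.7719  0.8894  8.7869] 17.1
```

View pics/w11.png

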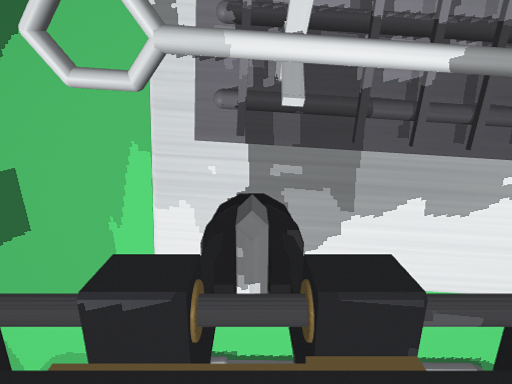

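View pics/s11.png

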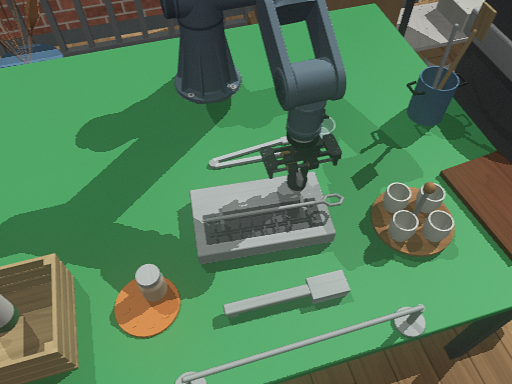

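The bar top is at 0.0994, unchanged in the grip, so the underside is at about 0.053. That is close to 10 mm of press and agrees with the roughly 9 N push. The skewer is still level. Handing in.

```bash
python3 -c "
from bench import robot
robot.sign_off()
print(robot.get_state()['contact_force'],robot.get_state()['ee_pos'])"
```

```text
the job is handed in; nothing more can be done
the job is handed in; nothing more can be done
```

I laid the skewer in both notches and let it go, then fitted the knob on the valve shaft and handed in while still pressing it down. The clock read about 17 s.

**Skewer:** It lies level. Along the rod, the highest range reading was 0.096–0.098 m, against an expected 0.097 m. Its middle is at about (0.6165, 0.006), within 3 mm of the midpoint I worked out between the notches. I had no clear view of the rod in the right notch; that rests on the level heights and the side picture.

**Knob:** The nose is at about -2°, matching the shaft's flat, and the knob slid on without resistance. It did not slip in the grip.

**Press:** The force reading was about 9 N, which means 8.5–9.5 mm of travel. The range reading on the bar top suggests about 10.6 mm, more than the shaft's full 10 mm travel, so the two differ by 1–2 mm. Either way it is well down. A sideways force of about 3 N also showed at the end.

I saw no sign that any of the other things moved. I could not read the force after handing in.

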